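Top up the tasting-slate stand

TASK

Get the slate stand on the cheese counter ready for the day: swing its folded backboard up until it snaps upright, add every loose slate lying about the counter to the crooked pile on the deck, and knock the pile square, all edges flush and one end snug against the backboard. Then set the small labelled block of cheese that lies in front of the stand on the middle of the pile, label up and lengthwise along it, and leave the rest of the counter as it is.

Things in the scene. Friction and masses are not known exactly. Their poses are not given: they have to be found in the camera images.
- stand: folding slate stand, beech, screwed to the counter. Origin on the counter under the centre of its deck, z up. Deck 130 mm (x) by 200 mm (y), top 18 mm above the counter. At the deck's +y end is the hinged backboard. Two runners (18 mm wide, as high as the deck, at x = -52 and +52 mm) go on to y = +225 mm under the folded backboard, open counter between them
- hinge (a point): middle of the backboard's hinge line, which is parallel to the stand's x, 30 mm above the counter, at y = +107 mm of the stand. The board (124 mm wide, 10 mm thick) reaches from 10 mm below the hinge to 70 mm beyond it. Upright, its face towards the deck is at y = +102 mm of the stand and its bottom edge 2 mm above the deck
- backboard (a joint): angle of the backboard, rad: 0 = folded down flat, lying away from the deck (towards +y of the stand); 1.57 = upright at the end of the deck, on its stop. A spring holds it at either end: 4 to 5 N at the rail lifts it from folded; past dead centre, at about 1.0 rad, it snaps upright by itself
- rail (a point): middle of the steel rail at the free edge of the backboard: a 10 mm round bar, 104 mm long, parallel to the stand's x, 135 mm from the hinge, with a 65 mm opening between it and the board; 30 mm above the counter when folded, 165 mm when upright. It can turn between fingers that pinch it
- pile_spot (a point): point on the top of the deck (18 mm above the counter) below the centre of a pile that is square against the upright backboard; same axes as the stand, the pile's length along y
- slate1_mid (a point): a dark slate tasting plate, 62 mm (x) x 160 mm (y) x 6 mm (z), 0.16 kg; this point is its centre. It starts on the deck of the stand, in a crooked pile of two
- slate2_mid (a point): a dark slate tasting plate, 62 mm (x) x 160 mm (y) x 6 mm (z), 0.16 kg; this point is its centre. It starts on the deck of the stand, in a crooked pile of two
- slate3_mid (a point): a dark slate tasting plate, 62 mm (x) x 160 mm (y) x 6 mm (z), 0.16 kg; this point is its centre. It starts lying loose on the counter, or is absent (None)
- slate4_mid (a point): a dark slate tasting plate, 62 mm (x) x 160 mm (y) x 6 mm (z), 0.16 kg; this point is its centre. It starts lying loose on the counter, or is absent (None)
- slate5_mid (a point): a dark slate tasting plate, 62 mm (x) x 160 mm (y) x 6 mm (z), 0.16 kg; this point is its centre. It starts lying loose on the counter, or is absent (None)
- slate6_mid (a point): a dark slate tasting plate, 62 mm (x) x 160 mm (y) x 6 mm (z), 0.16 kg; this point is its centre. It starts lying loose on the counter, or is absent (None)
- cheese_mid (a point): block of pale cheese with an orange rind at one end and a paper label on top, 55 mm (x) x 120 mm (y) x 48 mm (z), about 0.34 kg; this point is its centre, z points out of the labelled side. It starts on the counter in front of the stand
- mustard: squat glass jar of mustard, 64 mm across, 85 mm tall; not part of the job; origin at the middle of its underside
- bowl: small wooden bowl, 110 mm across, 50 mm tall; not part of the job; origin at the middle of its underside
- babygouda: little round orange-waxed cheese, 98 mm across, 56 mm tall; not part of the job; origin at the middle of its underside
- knife: cheese knife lying flat, wooden handle and steel blade, 235 mm long; not part of the job; origin at the underside, near the middle of its length
- crackers: flat cardboard box of crackers, 75 x 160 x 45 mm; not part of the job; origin at the middle of its underside
- wedge: thick block of cheese with a red rind end, 70 x 150 x 50 mm, larger than the one to be used; not part of the job; origin at the middle of its underside
Things that resemble listed ones, but are neither listed nor needed, are in the scene too. What is shaped like the part that bears slate1_mid but green or purple is not meant.

How it is judged (in metres and radians):
On the way, in this order (a step that is already met when the one before it is completed fails the run):
1. the backboard has been swung up and has snapped upright (value of joint backboard above 1.5 rad), for 0.3 s.
2. all slates lie in one square pile against the upright backboard (value of joint backboard above 1.5 rad and y of slate1_mid in the frame of stand between 0.0165 and 0.026 m and x of slate1_mid in the frame of stand between -0.033 and 0.033 m and z of each of slate1_mid, slate2_mid, slate3_mid, slate4_mid, slate5_mid, slate6_mid in the frame of stand above 0.018 m and angle between the y axis of each of slate1_mid, slate2_mid, slate3_mid, slate4_mid, slate5_mid, slate6_mid and the y axis of stand, either way round below 0.05 rad and y of slate2_mid in the frame of stand between 0.0165 and 0.026 m and x of slate2_mid in the frame of stand between -0.033 and 0.033 m and y of slate3_mid in the frame of stand between 0.0165 and 0.026 m and x of slate3_mid in the frame of stand between -0.033 and 0.033 m and y of slate4_mid in the frame of stand between 0.0165 and 0.026 m and x of slate4_mid in the frame of stand between -0.033 and 0.033 m and y of slate5_mid in the frame of stand between 0.0165 and 0.026 m and x of slate5_mid in the frame of stand between -0.033 and 0.033 m and y of slate6_mid in the frame of stand between 0.0165 and 0.026 m and x of slate6_mid in the frame of stand between -0.033 and 0.033 m and horizontal distance between each of slate2_mid, slate3_mid, slate4_mid, slate5_mid, slate6_mid and slate1_mid below 0.006 m and horizontal distance between each of slate3_mid, slate4_mid, slate5_mid, slate6_mid and slate2_mid below 0.006 m and horizontal distance between each of slate4_mid, slate5_mid, slate6_mid and slate3_mid below 0.006 m and horizontal distance between each of slate5_mid, slate6_mid and slate4_mid below 0.006 m and horizontal distance between slate6_mid and slate5_mid below 0.006 m and (angle between slate1_mid's own z axis and vertical below 0.06 rad or angle between slate1_mid's own z axis and vertical above 3.08 rad) and (angle between slate2_mid's own z axis and vertical below 0.06 rad or angle between slate2_mid's own z axis and vertical above 3.08 rad) and (angle between slate3_mid's own z axis and vertical below 0.06 rad or angle between slate3_mid's own z axis and vertical above 3.08 rad) and (angle between slate4_mid's own z axis and vertical below 0.06 rad or angle between slate4_mid's own z axis and vertical above 3.08 rad) and (angle between slate5_mid's own z axis and vertical below 0.06 rad or angle between slate5_mid's own z axis and vertical above 3.08 rad) and (angle between slate6_mid's own z axis and vertical below 0.06 rad or angle between slate6_mid's own z axis and vertical above 3.08 rad)), for 0.3 s.
3. the cheese lies on the middle of the pile (horizontal distance between cheese_mid and slate1_mid below 0.022 m and horizontal distance between cheese_mid and slate2_mid below 0.022 m and horizontal distance between cheese_mid and slate3_mid below 0.022 m and horizontal distance between cheese_mid and slate4_mid below 0.022 m and horizontal distance between cheese_mid and slate5_mid below 0.022 m and horizontal distance between cheese_mid and slate6_mid below 0.022 m and z of cheese_mid in the frame of stand between 0.062 and 0.083 m and angle between the y axis of cheese_mid and the y axis of stand, either way round below 0.25 rad and (angle between cheese_mid's own z axis and vertical below 0.08 rad or angle between cheese_mid's own z axis and vertical above 3.06 rad)), for 0.3 s.
At the end, for the whole second after the job is handed in: backboard over 1.5 rad; all slates flat in one pile on the deck, ends within 5.5 mm of the board, 0.05 rad, 33 mm of the deck's middle line, centres within 6 mm of one another from above; cheese resting on the pile, centre within 22 mm, 0.25 rad; released, at rest (all of step 2 and all of step 3); the robot touches nothing.
It fails at once if something else on the counter was pushed more than 6 cm (distance of any of mustard, bowl, babygouda, knife, crackers, wedge from where it was at the start of the episode above 0.06 m).
It fails at once if something else on the counter was knocked over (angle between any of mustard, bowl, babygouda, knife, crackers, wedge's own z axis and vertical above 0.6 rad).
Of slate3, slate4, slate5, slate6 only 2 to 4 are there at a start; the rules pass over those that are not, and their reading is None.
At some moment in a run one of cheese may be knocked a few centimetres aside while the robot is not near it.
Once in a run the grip may slacken for a moment while it holds something.
It also fails if it takes over 210 s, if anything falls off the work surface, if the arm or the gripper's body presses on something with over 40 N, if the wrist force passes 120 N, or if a joint passes its speed limit or range.

ROBOT

A 6-joint arm with a two-finger parallel gripper is mounted at the origin on the work surface. World frame = base frame: x ahead of the robot, y to its left, z up, the work surface at z = 0. Lengths are in mm, angles in degrees, forces in N, time in s.
With the tool pointing down it reaches from about 300 to 850 mm from the base axis. Payload 4.2 kg.
Tool frame: the origin (TCP) lies midway between the tips of the shut fingers; the grasp point (between the pads) lies 19 mm behind it (env.grip_depth is the distance from the TCP to the grasp point, in mm); z points along the fingers, y is the line along which they close (so a half turn about z gives the same grasp; the last joint's range is limited). The gripper opens to 91 mm and grips with 3 to 60 N. Pads are 32 mm wide; open, the fingers measure 118 mm over their backs; the gripper's body (76 mm by 178 mm) begins 60 mm behind the grasp point.
Start: joints at [67.265, 18.312, 89.639, -0, 72.044, -1.146], TCP at [211.573, 534.678, 213.976] pointing down, gripper open.
Joint ranges: [-177.97, 177.97], [-48.28, 115.42], [12.27, 149.76], [-77.06, 257.06], [2.81, 150.46], [-146.56, 146.56]. Speed limits (degrees/s): [147.25, 147.25, 180, 180, 180, 180].

INTERFACE

Orientations are given as [roll, pitch, yaw] about the fixed x, y, z axes, in that order (R = Rz(yaw) Ry(pitch) Rx(roll)).
In Python, from workcell import env, eyes gives the robot as it stands.
- The arm moves only by the tool send_rows, never from a script. Its argument "motion" is a list of rows, each a list of 7 numbers: the shift along the world's x, y, z normalised to -1 to 1, where 1 is 0.5 m, then the turn, a rotation vector about the world's x, y, z normalised to -1 to 1, where 1 is 60 degrees, then the opening, from -1 (shut) to 1 (fully open). A call has 1 to 20 rows; each row is the pose to reach, as a shift and turn from the pose commanded when the call began; what a row does not reach only later rows make up. A row lasts 1/8 s, in which the tool goes at most 62.5 mm and 10.7 degrees, less where a joint would pass 70% of its speed; a pose out of reach is approached as far as the arm can. A call with a number of a shift or a turn outside -1 to 1 is refused whole. A call with a gripper value outside its range is refused whole. The fingers move at their own pace and stop on an object; "squeeze" is the grip in N (left out, the last holds). Time passes only in rows, so rows that repeat a pose let the fingers close. It gives the time, the measured TCP pose, the force, the opening and the grip force at its end, in the units of the state.
- env.state(): the state, without advancing time (a new reading comes with each control period).
- eyes.grab_frame(name): name is "scene" or "top" or "wrist"; returns a dict with "pixels" (400x640x3 uint8, red, green, blue), "depth" (400x640 float32, mm along the optical axis (not along the pixel's ray), 0 where there is no reading), "fx", "fy", "cx", "cy" (pixels), "R" (3x3) and "t" (3): a world point X has camera coordinates R X + t; the wrist camera has in their place "T_tool_cam" (4x4, takes a point from camera to tool coordinates, whose origin is the TCP and whose axes are the flange's). Camera axes: x right, y down, z forward; pixel columns grow to the right and rows downward; lengths in mm; the calibration is good to about 2 mm. A picture is of the moment at which its call begins: read the wrist's pose just before it.
- env.job_done(): hands the job in; it is judged then, once.
The state is a dict: "time_s": time; "qpos": joint angles; "qvel": joint speeds; "effort": joint torques, N m; "ee_pos": TCP position; "ee_rot": TCP orientation; "force": force on the tool from outside, world axes, zero at the start; "torque": the same for the moment, N m; "gripper_width": finger opening in mm; "gripper_force": force on a finger pad.
Only numpy, scipy, OpenCV 4.12 (cv2) and the standard library are available. Lean on these libraries where they do the work, as an engineer would, in place of code of your own. Each camera call takes 0.05 s, during which the arm holds its last target. There are 200 camera calls.

## Working session

There is one attempt and no reset: what is moved stays moved. The work goes in short steps, Python scripts to look and compute and a tool call to move; the robot and the scene stay as the last step left them, time stands still between calls to the robot, and variables do not carry over. Pictures are saved under pics/ and viewed, at most 14 in all, crops included, and the job is handed in when it is done.

Besides the shell and the picture viewer there is one more tool, called after ">>>" as name([rows], argument=value, ...), one row to a line, values as JSON. send_rows: Moves the arm, as the interface text tells. Its arguments: {"type":"object","properties":{"motion":{"type":"array"},"squeeze":{"type":"number"}},"required":["motion"]}

```bash
ls; mkdir -p pics
cat > h.py <<'E'
import numpy as np, cv2
from workcell import env, eyes
from scipy.spatial.transform import Rotation as Ro
def grab(n):
    s=env.state(); f=eyes.grab_frame(n)
    if n=="wrist":
        T=np.eye(4); T[:3,:3]=Ro.from_euler('xyz',s["ee_rot"],degrees=True).as_matrix(); T[:3,3]=s["ee_pos"]
        W=T@np.array(f["T_tool_cam"]); f["R"]=W[:3,:3].T; f["t"]=-W[:3,:3].T@W[:3,3]
    f["R"]=np.array(f["R"]); f["t"]=np.array(f["t"]).ravel()
    return f
def cloud(f):
    h,w=f["depth"].shape; v,u=np.mgrid[:h,:w]; d=f["depth"].astype(float)
    c=np.stack([(u-f["cx"])/f["fx"]*d,(v-f["cy"])/f["fy"]*d,d],-1)
    P=(c-f["t"])@f["R"]; P[d<=0]=np.nan; return P
def plane(f,u,v,z):
    r=np.array([(u-f["cx"])/f["fx"],(v-f["cy"])/f["fy"],1.])@f["R"]; o=-f["R"].T@f["t"]
    return o+r*(z-o[2])/r[2]
def proj(f,X):
    c=f["R"]@np.array(X)+f["t"]; return c[0]/c[2]*f["fx"]+f["cx"],c[1]/c[2]*f["fy"]+f["cy"]
def save(f,n): cv2.imwrite(f"pics/{n}.png",f["pixels"][...,::-1])
E
python3 - <<'E'
from h import *
print(env.state())
for n in("scene","top"):
    f=grab(n); save(f,n+"0"); np.savez(n+"0.npz",**f); print(n,f["fx"],-f["R"].T@f["t"])
E
```

```text
pics
{'time_s': 0.0, 'qpos': array([ 6.72635728e+01,  1.83526763e+01,  8.97062480e+01,  5.91698901e-04,
        7.20416643e+01, -1.14542355e+00]), 'qvel': array([-0.0270307 , -0.04256676,  0.03116015,  0.10629694,  0.08334644,
       -0.05377673]), 'effort': array([-2.08391881e-03, -4.12464809e+01, -2.31966877e+01,  7.26274517e-02,
        4.57011780e-02, -1.41608311e-04]), 'ee_pos': array([211.38952368, 534.20515472, 213.11095443]), 'ee_rot': array([-1.79899443e+02, -2.57321209e-03,  1.58408811e+02]), 'force': array([ 0.02120944, -0.9008937 ,  0.64955855]), 'torque': array([ 0.0413969 , -0.03085635, -0.00673973]), 'gripper_force': 0.0, 'gripper_width': 91.46896676067766}
scene 477.3194801898204 [1637.25944347  563.86750574 1302.45443717]
top 425.6215863494597 [2.87567918e+02 8.08516936e-01 1.26760742e+03]
```

View pics/scene0.png

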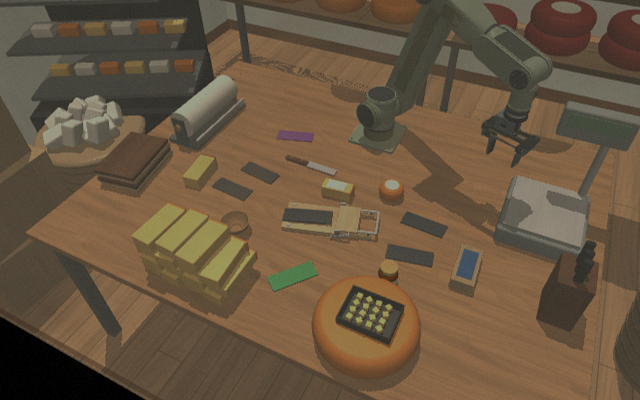

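View pics/top0.png

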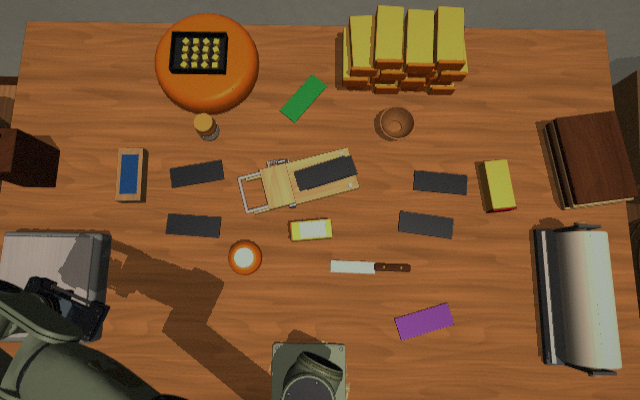

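The top view shows the stand at about (300,183), its rail to the left at (252,192). There are four loose slates, at (197,174), (194,226), (440,182) and (426,225), and the cheese is at (311,230). Green and purple decoys are ignored. Next I measure.

```bash
cat > m.py <<'E'
from h import *
f=grab("top"); P=cloud(f); hsv=cv2.cvtColor(f["pixels"],cv2.COLOR_RGB2HSV); z=P[...,2]
def rect(mask,zz,name,amin=80):
    n,l,st,c=cv2.connectedComponentsWithStats(mask.astype(np.uint8))
    for i in range(1,n):
        if st[i,4]<amin: continue
        v,u=np.where(l==i); X=np.array([plane(f,a,b,zz) for a,b in zip(u,v)])[:,:2]
        (cx,cy),(w,h),a=cv2.minAreaRect(X.astype(np.float32)); 
        if h<w: a+=90
        # a: direction of the long side is a+90
        print(name,c[i].round(),"xy",round(cx,1),round(cy,1),"size",round(w),round(h),"long dir",round((a+90+ (0))%180,1),"z",round(float(np.nanmedian(z[l==i])),1))
roi=np.zeros(z.shape,bool); roi[120:250,150:475]=1
rect(roi&(hsv[...,2]<75)&(hsv[...,1]<110),6,"slate")
E
python3 - <<'E'
from m import *
R=np.zeros(z.shape,bool); R[140:225,228:370]=1
rect(R&(z>9),18,"stand")
C=np.zeros(z.shape,bool); C[210:250,280:340]=1
rect(C&(z>30),48,"cheese")
v,u=np.where(R&(z>9)); 
for nm,m in(("all",R&(z>9)),):
    m8=cv2.morphologyEx(m.astype(np.uint8),cv2.MORPH_OPEN,np.ones((5,5)))
    np.set_printoptions(linewidth=250)
crop=cv2.resize(f["pixels"][130:260,220:380,::-1],None,fx=5,fy=4.5,interpolation=cv2.INTER_CUBIC)
cv2.imwrite("pics/crop1.png",cv2.resize(f["pixels"][140:255,225:375,::-1],None,fx=5,fy=5,interpolation=cv2.INTER_CUBIC))
E
```

```text
slate [325. 172.] xy 599.9 -38.9 size 66 181 long dir 108.9 z 29.9
slate [196. 173.] xy 589.3 353.3 size 61 159 long dir 100.9 z 6.2
slate [440. 182.] xy 575.3 -387.8 size 159 60 long dir 85.4 z 6.3
slate [425. 224.] xy 445.7 -339.0 size 158 60 long dir 82.6 z 6.5
slate [193. 225.] xy 431.3 352.5 size 159 60 long dir 86.9 z 6.5
stand [304. 179.] xy 570.6 42.9 size 156 359 long dir 100.8 z 29.1
stand [312. 222.] xy 448.3 2.9 size 18 121 long dir 91.0 z 48.1
cheese [311. 229.] xy 421.0 1.7 size 56 120 long dir 95.7 z 48.4
```

View pics/crop1.png

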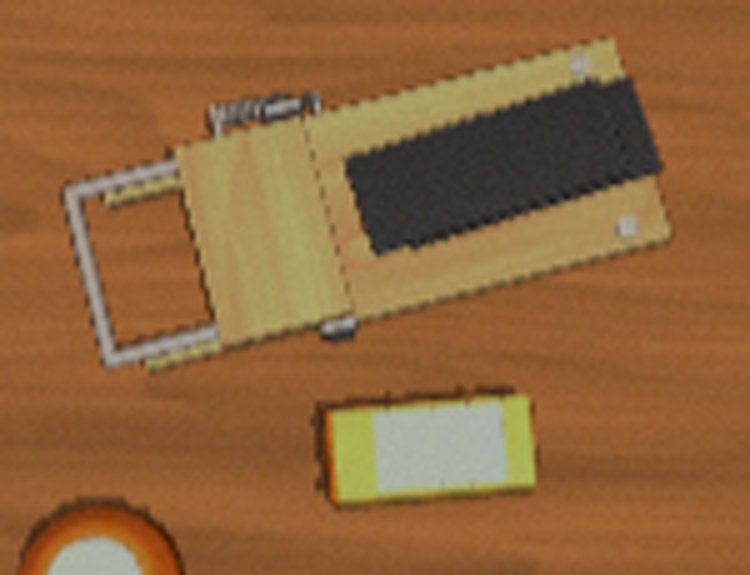

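The crop shows the deck's front corners at (613,38) and (672,238), and the rail's ends at (70,190) and (108,363). The cheese lies label up, with its rind at the left end.

Run:
```python
from h import *
f=dict(np.load("top0.npz"))
q=lambda c,z:plane(f,(c[0]+.5)/5-.5+225,(c[1]+.5)/5-.5+140,z)[:2]
a,b=q((613,38),18),q((672,238),18); r1,r2=q((70,190),33),q((108,363),33)
h1,h2=q((177,147),35),q((218,345),35)
print(a,b,np.hypot(*(a-b)),r1,r2,np.hypot(*(r1-r2)))
m1,m2,m3=(a+b)/2,(h1+h2)/2,(r1+r2)/2
print("expect -100,177,242:",m1,np.hypot(*(m2-m1)),np.hypot(*(m3-m1)))
d=m3-m1; print("yaw of y", np.degrees(np.arctan2(d[1],d[0])), "x dir",[np.degrees(np.arctan2(*(p-s)[::-1])) for p,s in((a,b),(h1,h2),(r1,r2))])
s=m1+100*d/np.hypot(*d); print("stand origin",s)
P=cloud(f);print("rail z",np.nanmedian(P[182:212,242:246,2].max(1)))
```

```text
[ 677.06115452 -105.15169427] [ 552.93049498 -140.77356636] 129.14076973418986 [572.53913061 219.117817  ] [468.93651567 191.75468646] 107.15522728966839
expect -100,177,242: [ 614.99582475 -122.96263032] 275.1992518438763 341.65830385925614
yaw of y 106.01469160947516 x dir [np.float64(16.011932223417794), np.float64(13.58440615176356), np.float64(14.794902234083906)]
stand origin [587.40744169 -26.84353169]
rail z 34.848837725854295
```

>>> send_rows([
  [0.62,-0.657,-0.126,0,0,0.623,1],
  [0.62,-0.657,-0.126,0,0,0.623,1],
  [0.62,-0.657,-0.126,0,0,0.623,1],
  [0.62,-0.657,-0.126,0,0,0.623,1],
  [0.62,-0.657,-0.126,0,0,0.623,1],
  [0.62,-0.657,-0.126,0,0,0.623,1],
  [0.62,-0.657,-0.126,0,0,0.623,1],
  [0.62,-0.657,-0.126,0,0,0.623,1],
  [0.62,-0.657,-0.126,0,0,0.623,1],
  [0.62,-0.657,-0.126,0,0,0.623,1],
  [0.62,-0.657,-0.126,0,0,0.623,1],
  [0.62,-0.657,-0.126,0,0,0.623,1],
])

```text
time_s: 1.65
ee_pos: [521.0, 207.1, 151.3]
ee_rot: [180.0, 0.0, -164.1]
force: [-1.2, 0.4, -0.5]
gripper_width: 91.1
gripper_force: 0.0
```

Run:
```python
from h import *
s=env.state(); print(s["time_s"],s["ee_pos"],s["ee_rot"],s["qpos"].round(1))
f=grab("wrist"); save(f,"w1"); np.savez("w1.npz",**f); print(np.array(f["T_tool_cam"]).round(2), proj(f,[521.3,205.7,30]))
```

```text
1.65 [520.99103709 207.0969917  151.26704931] [ 1.79987267e+02  1.97101291e-02 -1.64115255e+02] [ 20.5  19.7  97.1   0.   63.2 -85.4]
[[   0.     -0.96   -0.27   74.98]
 [   1.     -0.      0.      0.66]
 [  -0.     -0.27    0.96 -170.02]
 [   0.      0.      0.      1.  ]] (np.float64(321.910914976006), np.float64(196.60030829856703))
```

View pics/w1.png

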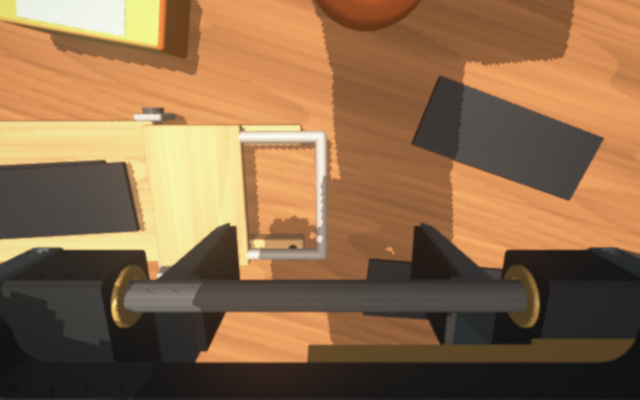

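The wrist view shows the rail upright at column 322, rows 132 to 258, midway between the open fingers as predicted. I'll go down, pinch it and swing it up.

Run:
```python
from h import *
f=dict(np.load("w1.npz"))
a,b=plane(f,322,134,33),plane(f,323,257,33); print((a+b)/2, np.degrees(np.arctan2(*(b-a)[1::-1])),np.hypot(*(a-b)[:2]))
a,b=plane(f,152,125,35),plane(f,240,126,35); print(np.degrees(np.arctan2(*(b-a)[1::-1])))
u=np.array([np.cos(np.radians(105.8)),np.sin(np.radians(105.8))])
R=lambda t:135*np.array([np.cos(t)-1,0,np.sin(t)])
for t in (np.linspace(0,1.57,13)): k=R(t); print([round(x/500,3) for x in (k[0]*u[0],k[0]*u[1],k[2])])
```

```text
[521.99094782 206.45770949  33.        ] 16.24903502461781 107.96152857366577
105.25748548125253
[np.float64(-0.0), np.float64(0.0), np.float64(0.0)]
[np.float64(0.001), np.float64(-0.002), np.float64(0.035)]
[np.float64(0.003), np.float64(-0.009), np.float64(0.07)]
[np.float64(0.006), np.float64(-0.02), np.float64(0.103)]
[np.float64(0.01), np.float64(-0.035), np.float64(0.135)]
[np.float64(0.015), np.float64(-0.054), np.float64(0.164)]
[np.float64(0.022), np.float64(-0.076), np.float64(0.191)]
[np.float64(0.029), np.float64(-0.102), np.float64(0.214)]
[np.float64(0.037), np.float64(-0.13), np.float64(0.234)]
[np.float64(0.045), np.float64(-0.16), np.float64(0.249)]
[np.float64(0.054), np.float64(-0.192), np.float64(0.261)]
[np.float64(0.064), np.float64(-0.226), np.float64(0.268)]
[np.float64(0.073), np.float64(-0.26), np.float64(0.27)]
```

>>> send_rows([
  [0,-0.003,-0.1,0,0,0,0.2],
  [0,-0.003,-0.2,0,0,0,0.2],
  [0,-0.003,-0.262,0,0,0,0.2],
  [0,-0.003,-0.262,0,0,0,0.2],
  [0,-0.003,-0.262,0,0,0,-1],
  [0,-0.003,-0.262,0,0,0,-1],
  [0,-0.003,-0.262,0,0,0,-1],
  [0,-0.003,-0.262,0,0,0,-1],
  [0,-0.003,-0.262,0,0,0,-1],
  [0,-0.003,-0.262,0,0,0,-1],
], squeeze=25)

```text
time_s: 2.95
ee_pos: [522.0, 203.8, 20.3]
ee_rot: [-179.9, 0.0, -164.2]
force: [1.3, -4.7, 2.8]
gripper_width: 9.1
gripper_force: 25.0
```

>>> send_rows([
  [0.001,-0.002,0.035,0,0,0,-1],
  [0.003,-0.009,0.07,0,0,0,-1],
  [0.006,-0.02,0.103,0,0,0,-1],
  [0.01,-0.035,0.135,0,0,0,-1],
  [0.015,-0.054,0.164,0,0,0,-1],
  [0.022,-0.076,0.191,0,0,0,-1],
  [0.029,-0.102,0.214,0,0,0,-1],
  [0.037,-0.13,0.234,0,0,0,-1],
  [0.045,-0.16,0.249,0,0,0,-1],
  [0.054,-0.192,0.261,0,0,0,-1],
  [0.064,-0.226,0.268,0,0,0,-1],
  [0.073,-0.26,0.27,0,0,0,-1],
  [0.073,-0.26,0.27,0,0,0,-1],
])

```text
time_s: 4.58
ee_pos: [559.1, 74.0, 156.2]
ee_rot: [179.9, 0.1, -164.3]
force: [0.2, 2.2, 7.5]
gripper_width: 9.0
gripper_force: 25.0
```

>>> send_rows([
  [0,0,0,0,0,0,0.0],
  [0,0,0,0,0,0,0.0],
  [0,0,0,0,0,0,0.0],
  [0,0,0,0,0,0,0.0],
  [0,0,0.1,0,0,0,0.0],
  [0,0,0.2,0,0,0,0.0],
  [0.08,-0.28,0.2,0,0,-0.5,1],
  [0.08,-0.28,0.2,0,0,-1,1],
  [0.08,-0.28,0.2,0,0,-1,1],
  [0.08,-0.28,0.2,0,0,-1,1],
  [0.08,-0.28,0.2,0,0,-1,1],
  [0.08,-0.28,0.2,0,0,-1,1],
  [0.08,-0.28,0.2,0,0,-1,1],
  [0.08,-0.28,0.2,0,0,-1,1],
])

```text
time_s: 6.32
ee_pos: [598.0, -65.3, 254.9]
ee_rot: [-180.0, -0.0, 135.9]
force: [0.1, -0.7, -0.0]
gripper_width: 91.4
gripper_force: 0.0
```

>>> send_rows([
  [0,0,0,0,0,-0.5,1],
  [0,0,0,0,0,-0.5,1],
  [0,0,0,0,0,-0.5,1],
  [0,0,0,0,0,-0.5,1],
  [0,0,0,0,0,-0.5,1],
])

```text
time_s: 6.95
ee_pos: [598.0, -65.3, 254.9]
ee_rot: [-180.0, -0.0, 105.9]
force: [0.1, 0.0, -0.8]
gripper_width: 91.4
gripper_force: 0.0
```

Run:
```python
from h import *
s=env.state(); print(s["time_s"],s["ee_pos"],s["ee_rot"],s["qpos"].round(1))
f=grab("wrist"); save(f,"w2"); np.savez("w2.npz",**f)
g=grab("top"); print("rail expected px",proj(g,[558.4,76,170])); save(g,"top1")
P=cloud(g); z=P[...,2]; m=(z>155)&(z<185)&(abs(P[...,0]-558)<80)&(abs(P[...,1]-76)<40); print(m.sum(), np.nanmedian(P[m],0) if m.any() else 0)
```

```text
6.95 [598.04199066 -65.28582284 254.94016895] [-1.79998878e+02 -9.39752520e-04  1.05942299e+02] [ -7.3  19.5  81.9   0.   78.6 -23.3]
rail expected px (np.float64(283.6973933023276), np.float64(171.95632550675828))
154 [557.26057727  75.17162926 169.22696946]
```

View pics/w2.png

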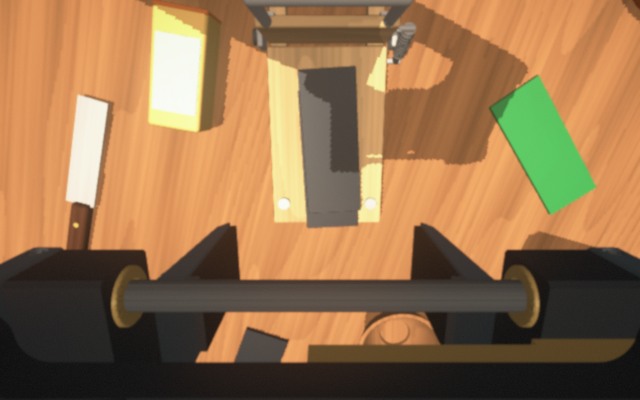

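The wrist view shows the backboard upright at the top, and the deck's front corners at (274,222) and (379,221). The pile runs from (299,68) to (360,226), slightly turned.

Run:
```python
from h import *
f=dict(np.load("w2.npz"))
a,b=plane(f,274,222,18)[:2],plane(f,380,221.5,18)[:2]; m=(a+b)/2; print("front mid",m,np.hypot(*(b-a)),"xdir",np.degrees(np.arctan2(*(b-a)[::-1])))
R=np.array([557.3,75.2]);d=R-m; print("dist (207)",np.hypot(*d),np.degrees(np.arctan2(*d[::-1])))
for y in(15.5,16):
    t=np.radians(y);X=np.array([np.cos(t),np.sin(t)]);Y=np.array([-X[1],X[0]]); o=((m+100*Y)+(R-107*Y))/2
    print(y,o)
for nm,p,z in(("top",[(300,70),(355,67),(360,212),(307,213)],30),):
    Q=np.array([plane(f,*q,z)[:2] for q in p]);c=Q.mean(0); print(nm,c,((c-o)@X,(c-o)@Y),np.degrees(np.arctan2(*(Q[0]+Q[1]-Q[2]-Q[3])[::-1])),np.hypot(*(Q[0]-Q[3])))
e=(plane(f,308,226,24)+plane(f,358,224,24))[:2]/2; print("low end",((e-o)@X,(e-o)@Y))
```

```text
front mid [ 617.24831421 -122.08810074] 129.63797264510097 xdir 16.24047197530634
dist (207) 206.19504133609473 106.90202227324477
15.5 [588.20949142 -26.81675696]
16 [588.23888785 -26.80846631]
top [594.82430507 -29.63494195] (np.float64(5.551227050024476), np.float64(-4.532169758901756)) 108.62212522949868 158.37812580763475
low end (np.float64(8.825696462438568), np.float64(-101.72337514528085))
```

>>> send_rows([
  [0,0.057,-0.1,0,0,0,1],
  [0,0.057,-0.22,0,0,0,1],
  [0,0.057,-0.34,0,0,0,1],
  [0,0.057,-0.44,0,0,0,1],
  [0,0.057,-0.467,0,0,0,1],
  [0,0.057,-0.467,0,0,0,1],
  [0,0.057,-0.467,0,0,0,-1],
  [0,0.057,-0.467,0,0,0,-1],
  [0,0.057,-0.467,0,0,0,-1],
  [0,0.057,-0.467,0,0,0,-1],
  [0,0.057,-0.467,0,0,0,-1],
  [0,0.057,-0.467,0,0,0,-1],
], squeeze=12)

```text
time_s: 8.55
ee_pos: [597.6, -36.9, 22.1]
ee_rot: [-180.0, -0.0, 105.8]
force: [-3.7, -0.9, 5.7]
gripper_width: 62.3
gripper_force: 11.9
```

>>> send_rows([
  [-0.007,0.01,0,0,0,0,-1],
  [-0.014,0.02,0,0,0,0,-1],
  [-0.02,0.031,0,0,0,0,-1],
  [-0.027,0.042,0,0,0,0,-1],
  [-0.027,0.042,0,0,0,0,-1],
  [-0.027,0.042,0,0,0,0,1],
  [-0.027,0.042,0,0,0,0,1],
  [-0.027,0.042,0,0,0,0,1],
  [-0.027,0.042,0.06,0,0,0,1],
  [-0.027,0.042,0.1,0,0,0,0],
  [0.038,-0.185,0.1,0,0,0,0],
  [0.038,-0.185,0.1,0,0,0,0],
  [0.038,-0.185,0.1,0,0,0,0],
  [0.038,-0.185,0.1,0,0,0,-0.1],
  [0.038,-0.185,0.04,0,0,0,-0.1],
  [0.038,-0.185,-0.002,0,0,0,-0.1],
  [0.038,-0.185,-0.002,0,0,0,-0.1],
])

```text
time_s: 10.68
ee_pos: [616.2, -127.5, 19.7]
ee_rot: [-179.9, -0.1, 105.9]
force: [-0.1, 0.5, 0.4]
gripper_width: 40.9
gripper_force: 0.0
```

Run:
```python
from h import *
s=env.state(); print(s["ee_pos"],s["force"])
o=np.array([588,-27]);t=np.radians(16);X=np.array([np.cos(t),np.sin(t)]);Y=np.array([-X[1],X[0]])
p=s["ee_pos"][:2]-o; print(p@X,p@Y)
```

```text
[ 616.23772138 -127.47594008   19.74849317] [-0.07780702  0.47634748  0.44158203]
-0.5510825088745733 -104.36704341775663
```

>>> send_rows([
  [-0.005,0.019,0.001,0,0,0,-0.1],
  [-0.009,0.033,0.001,0,0,0,-0.1],
  [-0.012,0.042,0.001,0,0,0,-0.1],
  [-0.014,0.049,0.001,0,0,0,-0.1],
  [-0.0155,0.054,0.001,0,0,0,-0.1],
  [-0.0155,0.054,0.001,0,0,0,-0.1],
])

```text
time_s: 11.42
ee_pos: [609.4, -102.1, 21.1]
ee_rot: [180.0, -0.0, 105.8]
force: [0.7, -0.9, 0.4]
gripper_width: 40.9
gripper_force: 0.3
```

>>> send_rows([
  [-0.001,0.003,0,0,0,0,-0.1],
  [-0.002,0.006,0,0,0,0,-0.1],
  [-0.002,0.008,0,0,0,0,-0.1],
  [-0.002,0.008,0,0,0,0,-0.1],
])

```text
time_s: 11.92
ee_pos: [609.5, -101.3, 21.3]
ee_rot: [179.9, 0.3, 105.9]
force: [2.0, -9.9, -1.6]
gripper_width: 41.0
gripper_force: 5.1
```

>>> send_rows([
  [-0.001,0.002,0,0,0,0,-0.1],
  [-0.001,0.004,0,0,0,0,-0.1],
  [-0.001,0.004,0,0,0,0,-0.1],
])

```text
time_s: 12.3
ee_pos: [609.7, -101.1, 21.5]
ee_rot: [179.9, 0.5, 106.0]
force: [2.8, -15.1, -1.2]
gripper_width: 41.0
gripper_force: 7.7
```

>>> send_rows([
  [0.006,-0.02,0,0,0,0,-0.1],
  [0.012,-0.04,0.0,0,0,0,-0.1],
  [0.012,-0.04,0.12,0,0,0,1],
  [-0.063,-0.586,0.17,0,0,-0.342,1],
  [-0.063,-0.586,0.17,0,0,-0.342,1],
  [-0.063,-0.586,0.17,0,0,-0.342,1],
  [-0.063,-0.586,0.17,0,0,-0.342,1],
  [-0.063,-0.586,0.17,0,0,-0.342,1],
  [-0.063,-0.586,0.17,0,0,-0.342,1],
  [-0.063,-0.586,0.1,0,0,-0.342,1],
  [-0.063,-0.586,0.02,0,0,-0.342,1],
  [-0.063,-0.586,-0.037,0,0,-0.342,1],
  [-0.063,-0.586,-0.037,0,0,-0.342,1],
  [-0.063,-0.586,-0.037,0,0,-0.342,1],
])

```text
time_s: 14.05
ee_pos: [576.7, -387.2, 2.3]
ee_rot: [-180.0, -0.1, 85.4]
force: [0.1, 0.6, 0.3]
gripper_width: 90.8
gripper_force: 0.0
```

>>> send_rows([
  [0,0,0,0,0,0,-1],
  [0,0,0,0,0,0,-1],
  [0,0,0,0,0,0,-1],
  [0,0,0,0,0,0,-1],
  [0,0,0,0,0,0,-1],
  [0,0,0.05,0,0,0,-1],
  [0,0,0.1,0,0,0,-1],
  [0,0,0.1,0,0,0,-1],
], squeeze=35)

```text
time_s: 15.05
ee_pos: [577.3, -390.2, 54.3]
ee_rot: [179.8, 0.1, 85.3]
force: [-0.3, -0.3, -0.9]
gripper_width: 61.4
gripper_force: 35.0
```

>>> send_rows([
  [0.012,0.753,0.034,0,0,0.343,-1],
  [0.012,0.753,0.034,0,0,0.343,-1],
  [0.012,0.753,0.034,0,0,0.343,-1],
  [0.012,0.753,0.034,0,0,0.343,-1],
  [0.012,0.753,0.034,0,0,0.343,-1],
  [0.012,0.753,0.034,0,0,0.343,-1],
  [0.012,0.753,0.034,0,0,0.343,-1],
  [0.012,0.753,0.034,0,0,0.343,-1],
  [0.012,0.753,0.01,0,0,0.343,-1],
  [0.012,0.753,-0.02,0,0,0.343,-1],
  [0.012,0.753,-0.038,0,0,0.343,-1],
  [0.012,0.753,-0.038,0,0,0.343,-1],
])

```text
time_s: 16.55
ee_pos: [582.0, -13.4, 32.6]
ee_rot: [-179.9, -0.0, 105.8]
force: [-0.2, -0.7, -2.0]
gripper_width: 61.3
gripper_force: 35.0
```

>>> send_rows([
  [0,0,0,0,0,0,1],
  [0,0,0,0,0,0,1],
  [0,0,0.03,0,0,0,1],
  [0,0,0.12,0,0,0,1],
  [-0.274,-0.656,0.12,0,0,-0.39,1],
  [-0.274,-0.656,0.12,0,0,-0.39,1],
  [-0.274,-0.656,0.12,0,0,-0.39,1],
  [-0.274,-0.656,0.12,0,0,-0.39,1],
  [-0.274,-0.656,0.12,0,0,-0.39,1],
  [-0.274,-0.656,0.12,0,0,-0.39,1],
  [-0.274,-0.656,0.12,0,0,-0.39,1],
  [-0.274,-0.656,0.12,0,0,-0.39,1],
  [-0.274,-0.656,0.05,0,0,-0.39,1],
  [-0.274,-0.656,-0.02,0,0,-0.39,1],
  [-0.274,-0.656,-0.062,0,0,-0.39,1],
  [-0.274,-0.656,-0.062,0,0,-0.39,1],
])

```text
time_s: 18.55
ee_pos: [445.9, -339.2, 2.1]
ee_rot: [-179.9, -0.0, 82.6]
force: [-0.0, 0.9, -0.7]
gripper_width: 91.2
gripper_force: 0.0
```

>>> send_rows([
  [0,0,0,0,0,0,-1],
  [0,0,0,0,0,0,-1],
  [0,0,0,0,0,0,-1],
  [0,0,0,0,0,0,-1],
  [0,0,0,0,0,0,-1],
  [0,0,0.05,0,0,0,-1],
  [0,0,0.12,0,0,0,-1],
  [0,0,0.12,0,0,0,-1],
])

```text
time_s: 19.55
ee_pos: [446.4, -342.0, 64.4]
ee_rot: [179.8, 0.2, 82.4]
force: [0.5, -0.2, -1.8]
gripper_width: 61.1
gripper_force: 35.0
```

>>> send_rows([
  [0.274,0.656,0.03,0,0,0.39,-1],
  [0.274,0.656,0.03,0,0,0.39,-1],
  [0.274,0.656,0.03,0,0,0.39,-1],
  [0.274,0.656,0.03,0,0,0.39,-1],
  [0.274,0.656,0.03,0,0,0.39,-1],
  [0.274,0.656,0.03,0,0,0.39,-1],
  [0.274,0.656,0.03,0,0,0.39,-1],
  [0.274,0.656,0.03,0,0,0.39,-1],
  [0.274,0.656,0.0,0,0,0.39,-1],
  [0.274,0.656,-0.03,0,0,0.39,-1],
  [0.274,0.656,-0.046,0,0,0.39,-1],
  [0.274,0.656,-0.046,0,0,0.39,-1],
])

```text
time_s: 21.05
ee_pos: [582.0, -13.3, 39.0]
ee_rot: [-180.0, -0.0, 105.8]
force: [-0.5, -0.3, -1.1]
gripper_width: 61.3
gripper_force: 35.0
```

Run:
```python
from h import *
s=env.state(); print(s["ee_pos"],s["gripper_width"])
f=grab("scene"); u,v=map(int,proj(f,[590,0,30])); print(u,v)
cv2.imwrite("pics/s2.png",cv2.resize(f["pixels"][v-70:v+60,u-90:u+90,::-1],None,fx=4,fy=4,interpolation=cv2.INTER_CUBIC))
```

```text
[582.00307995 -13.30851859  38.96270248] 61.25328144010681
317 216
```

View pics/s2.png

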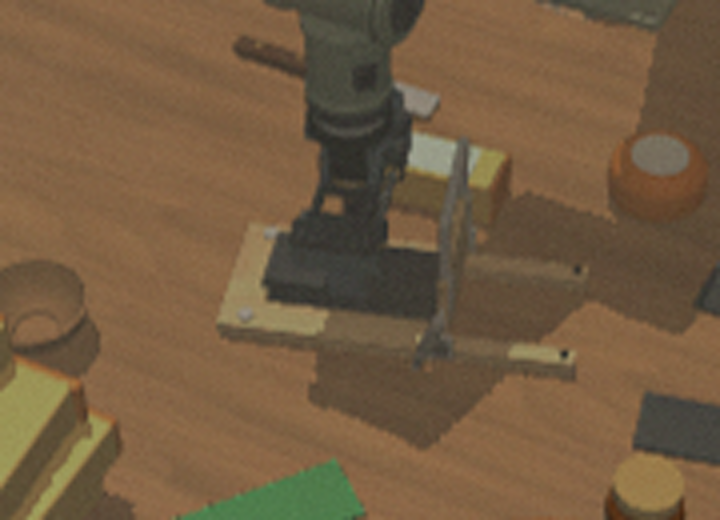

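The slate sits squarely over the pile. The jar is close to the next slate, so I check the clearance for the gripper's body.

Run:
```python
from h import *
f=dict(np.load("top0.npz"));P=cloud(f)
Q=P[105:150,190:225].reshape(-1,3);Q=Q[(Q[:,2]>70)&(Q[:,2]<95)];print("jar",Q.min(0),Q.max(0),np.median(Q,0))
Q=P[140:215,110:150].reshape(-1,3);Q=Q[(Q[:,2]>35)];print("crackers",Q.min(0),Q.max(0))
```

```text
jar [698.77080822 275.27334502  70.25980763] [784.437172   366.92941815  91.74483284] [732.7856317  322.30192477  83.61349319]
crackers [495.9198578  501.60708685  35.44469644] [656.69712428 583.87208069  53.05878754]
```

>>> send_rows([
  [0,0,0,0,0,0,1],
  [0,0,0,0,0,0,1],
  [0,0,0.03,0,0,0,1],
  [0,0,0.14,0,0,0,1],
  [0,0,0.26,0,0,0,1],
  [0,0,0.36,0,0,0,1],
  [0,0,0.36,0,0,0,1],
])

```text
time_s: 21.98
ee_pos: [584.9, -12.8, 225.7]
ee_rot: [179.4, 0.2, 105.9]
force: [-0.0, -0.4, -0.3]
gripper_width: 91.0
gripper_force: 0.0
```

>>> send_rows([
  [0.007,0.732,0.0,0,0,-0.085,1],
  [0.007,0.732,0.0,0,0,-0.085,1],
  [0.007,0.732,0.0,0,0,-0.085,1],
  [0.007,0.732,0.0,0,0,-0.085,1],
  [0.007,0.732,0.0,0,0,-0.085,1],
  [0.007,0.732,0.0,0,0,-0.085,1],
  [0.007,0.732,-0.1,0,0,-0.085,1],
  [0.007,0.732,-0.2,0,0,-0.085,1],
  [0.007,0.732,-0.3,0,0,-0.085,1],
  [0.007,0.732,-0.4,0,0,-0.085,1],
  [0.007,0.732,-0.433,0,0,-0.085,1],
  [0.007,0.732,-0.433,0,0,-0.085,1],
  [0.007,0.732,-0.433,0,0,-0.085,1],
])

```text
time_s: 23.6
ee_pos: [586.5, 353.6, 4.1]
ee_rot: [179.9, -0.0, 100.8]
force: [-0.2, 0.2, -0.7]
gripper_width: 91.3
gripper_force: 0.0
```

>>> send_rows([
  [0,0,0,0,0,0,-1],
  [0,0,0,0,0,0,-1],
  [0,0,0,0,0,0,-1],
  [0,0,0,0,0,0,-1],
  [0,0,0,0,0,0,-1],
  [0,0,0.1,0,0,0,-1],
  [0,0,0.2,0,0,0,-1],
  [0,0,0.3,0,0,0,-1],
  [0,0,0.4,0,0,0,-1],
  [0,0,0.44,0,0,0,-1],
  [0,0,0.44,0,0,0,-1],
])

```text
time_s: 24.98
ee_pos: [586.0, 353.4, 224.3]
ee_rot: [179.9, -0.1, 100.8]
force: [-0.7, 0.0, -1.8]
gripper_width: 61.0
gripper_force: 35.0
```

>>> send_rows([
  [-0.008,-0.732,0.0,0,0,0.085,-1],
  [-0.008,-0.732,0.0,0,0,0.085,-1],
  [-0.008,-0.732,0.0,0,0,0.085,-1],
  [-0.008,-0.732,0.0,0,0,0.085,-1],
  [-0.008,-0.732,0.0,0,0,0.085,-1],
  [-0.008,-0.732,0.0,0,0,0.085,-1],
  [-0.008,-0.732,0.0,0,0,0.085,-1],
  [-0.008,-0.732,0.0,0,0,0.085,-1],
  [-0.008,-0.732,-0.1,0,0,0.085,-1],
  [-0.008,-0.732,-0.2,0,0,0.085,-1],
  [-0.008,-0.732,-0.3,0,0,0.085,-1],
  [-0.008,-0.732,-0.34,0,0,0.085,-1],
  [-0.008,-0.732,-0.355,0,0,0.085,-1],
  [-0.008,-0.732,-0.355,0,0,0.085,-1],
])

```text
time_s: 26.72
ee_pos: [581.8, -11.3, 45.7]
ee_rot: [180.0, -0.0, 106.0]
force: [-0.2, 0.1, -1.9]
gripper_width: 61.5
gripper_force: 35.0
```

>>> send_rows([
  [0,0,0,0,0,0,1],
  [0,0,0,0,0,0,1],
  [0,0,0.03,0,0,0,1],
  [0,0,0.14,0,0,0,1],
  [0,0,0.26,0,0,0,1],
  [0,0,0.348,0,0,0,1],
  [-0.301,0.729,0.348,0,0,-0.317,1],
  [-0.301,0.729,0.348,0,0,-0.317,1],
  [-0.301,0.729,0.348,0,0,-0.317,1],
  [-0.301,0.729,0.348,0,0,-0.317,1],
  [-0.301,0.729,0.348,0,0,-0.317,1],
  [-0.301,0.729,0.348,0,0,-0.317,1],
  [-0.301,0.729,0.3,0,0,-0.317,1],
  [-0.301,0.729,0.2,0,0,-0.317,1],
  [-0.301,0.729,0.1,0,0,-0.317,1],
  [-0.301,0.729,0.0,0,0,-0.317,1],
  [-0.301,0.729,-0.07,0,0,-0.317,1],
  [-0.301,0.729,-0.087,0,0,-0.317,1],
  [-0.301,0.729,-0.087,0,0,-0.317,1],
  [-0.301,0.729,-0.087,0,0,-0.317,1],
])

```text
time_s: 29.22
ee_pos: [432.5, 352.6, 3.9]
ee_rot: [179.8, -0.1, 86.8]
force: [1.2, -0.1, -0.3]
gripper_width: 91.1
gripper_force: 0.0
```

>>> send_rows([
  [0,0,0,0,0,0,-1],
  [0,0,0,0,0,0,-1],
  [0,0,0,0,0,0,-1],
  [0,0,0,0,0,0,-1],
  [0,0,0,0,0,0,-1],
  [0,0,0.1,0,0,0,-1],
  [0,0,0.2,0,0,0,-1],
  [0,0,0.3,0,0,0,-1],
  [0,0,0.4,0,0,0,-1],
  [0,0,0.44,0,0,0,-1],
  [0,0,0.44,0,0,0,-1],
])

```text
time_s: 30.6
ee_pos: [431.7, 352.0, 223.0]
ee_rot: [179.9, -0.1, 86.8]
force: [0.4, -0.6, -3.1]
gripper_width: 61.5
gripper_force: 35.0
```

>>> send_rows([
  [0.301,-0.729,0.0,0,0,0.32,-1],
  [0.301,-0.729,0.0,0,0,0.32,-1],
  [0.301,-0.729,0.0,0,0,0.32,-1],
  [0.301,-0.729,0.0,0,0,0.32,-1],
  [0.301,-0.729,0.0,0,0,0.32,-1],
  [0.301,-0.729,0.0,0,0,0.32,-1],
  [0.301,-0.729,0.0,0,0,0.32,-1],
  [0.301,-0.729,0.0,0,0,0.32,-1],
  [0.301,-0.729,-0.1,0,0,0.32,-1],
  [0.301,-0.729,-0.2,0,0,0.32,-1],
  [0.301,-0.729,-0.3,0,0,0.32,-1],
  [0.301,-0.729,-0.33,0,0,0.32,-1],
  [0.301,-0.729,-0.341,0,0,0.32,-1],
  [0.301,-0.729,-0.341,0,0,0.32,-1],
])

```text
time_s: 32.35
ee_pos: [582.8, -12.5, 52.7]
ee_rot: [179.9, 0.0, 106.0]
force: [0.7, 0.7, -1.1]
gripper_width: 61.5
gripper_force: 35.0
```

>>> send_rows([
  [0,0,0,0,0,0,1],
  [0,0,0,0,0,0,1],
  [0,0,0.01,0,0,0,1],
  [0,0,-0.03,0,0,0,1],
  [0,0,-0.06,0,0,0,1],
  [0,0,-0.06,0,0,0,1],
  [0,0,-0.06,0,0,0,-1],
  [0,0,-0.06,0,0,0,-1],
  [0,0,-0.06,0,0,0,-1],
  [0,0,-0.06,0,0,0,-1],
  [0,0,-0.06,0,0,0,-1],
], squeeze=15)

```text
time_s: 33.72
ee_pos: [583.5, -12.7, 22.1]
ee_rot: [179.8, 0.0, 106.0]
force: [3.5, 1.5, -0.1]
gripper_width: 62.0
gripper_force: 15.0
```

>>> send_rows([
  [0,0,0,0,0,0,1],
  [0,0,0,0,0,0,1],
  [0,0,0,0,0,0,1],
  [0,0,0.1,0,0,0,1],
  [0,0,0.16,0,0,0,0],
  [0.069,-0.24,0.16,0,0,0,-0.1],
  [0.069,-0.24,0.16,0,0,0,-0.1],
  [0.069,-0.24,0.16,0,0,0,-0.1],
  [0.069,-0.24,0.1,0,0,0,-0.1],
  [0.069,-0.24,0.0,0,0,0,-0.1],
  [0.069,-0.24,0.0,0,0,0,-0.1],
])

```text
time_s: 35.1
ee_pos: [615.5, -131.9, 20.1]
ee_rot: [-179.9, -0.1, 106.1]
force: [-0.6, -0.8, 0.3]
gripper_width: 40.9
gripper_force: 0.0
```

>>> send_rows([
  [-0.006,0.02,0.002,0,0,0,-0.1],
  [-0.01,0.036,0.002,0,0,0,-0.1],
  [-0.013,0.046,0.002,0,0,0,-0.1],
  [-0.015,0.053,0.002,0,0,0,-0.1],
  [-0.016,0.057,0.002,0,0,0,-0.1],
  [-0.017,0.061,0.002,0,0,0,-0.1],
  [-0.018,0.064,0.002,0,0,0,-0.1],
  [-0.018,0.064,0.002,0,0,0,-0.1],
])

```text
time_s: 36.1
ee_pos: [608.1, -102.0, 22.8]
ee_rot: [179.9, 0.1, 106.0]
force: [1.5, -4.8, -0.3]
gripper_width: 41.1
gripper_force: 2.8
```

>>> send_rows([
  [-0.001,0.004,0,0,0,0,-0.1],
  [-0.002,0.008,0,0,0,0,-0.1],
  [-0.002,0.008,0,0,0,0,-0.1],
])

```text
time_s: 36.48
ee_pos: [608.5, -101.8, 23.0]
ee_rot: [179.8, 0.5, 106.1]
force: [3.5, -17.6, -2.1]
gripper_width: 41.4
gripper_force: 8.7
```

>>> send_rows([
  [0.006,-0.02,0,0,0,0,-0.1],
  [0.012,-0.04,0.0,0,0,0,-0.1],
  [0.012,-0.04,0.1,0,0,0,0],
  [0.012,-0.04,0.2,0,0,0,1],
  [-0.017,0.062,0.3,0,0,0,1],
  [-0.017,0.062,0.4,0,0,0,1],
  [-0.017,0.062,0.468,0,0,0,1],
  [-0.017,0.062,0.468,0,0,0,1],
  [-0.017,0.062,0.468,0,0,0,1],
])

```text
time_s: 37.6
ee_pos: [597.1, -65.5, 255.3]
ee_rot: [-179.9, -0.1, 106.0]
force: [-0.1, -0.2, 0.4]
gripper_width: 91.0
gripper_force: 0.0
```

Run:
```python
from h import *
s=env.state(); print(s["time_s"],s["ee_pos"],s["ee_rot"])
f=grab("wrist"); save(f,"w3"); np.savez("w3.npz",**f)
cv2.imwrite("pics/w3c.png",cv2.resize(f["pixels"][0:240,120:440,::-1],None,fx=2.5,fy=2.5,interpolation=cv2.INTER_CUBIC))
import m
C=np.zeros(m.z.shape,bool); C[200:260,270:350]=1
m.rect(C&(m.z>30),48,"cheese")
```

```text
37.6 [597.10716289 -65.53499601 255.26190794] [-1.79886315e+02 -8.31490504e-02  1.06035712e+02]
slate [348. 136.] xy 715.6 -106.0 size 169 130 long dir 83.4 z 469.7
slate [317. 184.] xy 546.5 -32.8 size 212 338 long dir 123.6 z 653.1
cheese [322. 231.] xy 421.4 -24.1 size 170 171 long dir 91.0 z 695.8
```

View pics/w3c.png

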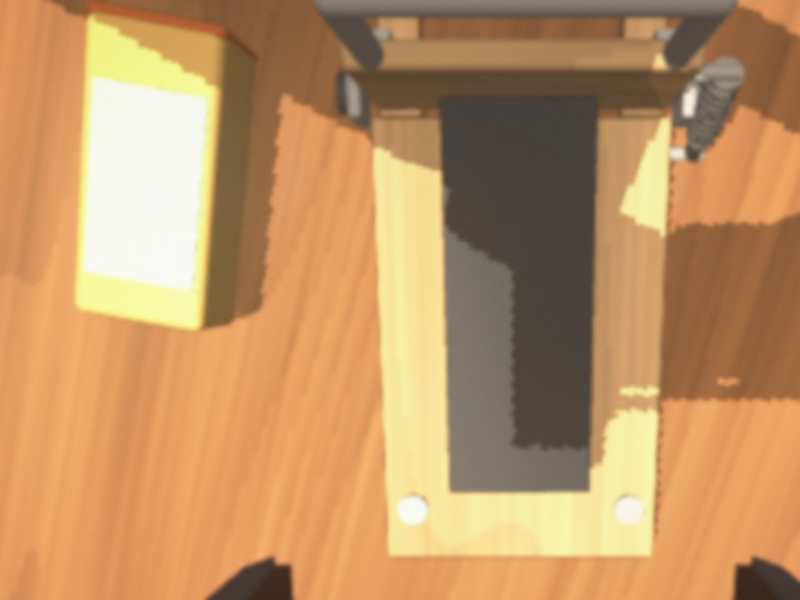

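The crop shows a flush dark pile from (443,97) to (590,491), touching the board, and the cheese at left with top corners (90,15), (218,38), (203,328) and (78,306).

```bash
cat > q.py <<'E'
from h import *
o=np.array([588,-27]);t=np.radians(16);X=np.array([np.cos(t),np.sin(t)]);Y=np.array([-X[1],X[0]])
def quad(f,p,z,nm):
    Q=np.array([plane(f,*q,z)[:2] for q in p]);c=Q.mean(0); d=Q[0]+Q[1]-Q[2]-Q[3]
    print(nm,c.round(1),"stand",((c-o)@X).round(1),((c-o)@Y).round(1),"dir",np.degrees(np.arctan2(*d[::-1])).round(1),"len",np.hypot(*d).round()/2,"wid",np.hypot(*(Q[1]+Q[2]-Q[0]-Q[3])).round()/2)
E
python3 - <<'E'
from q import *
f=dict(np.load("w3.npz")); k=lambda p:[(a/2.5+120-.3,b/2.5-.3) for a,b in p]
quad(f,k([(443,97),(597,97),(590,491),(450,491)]),54,"slate")
quad(f,k([(90,15),(218,38),(203,328),(78,306)]),48,"cheese")
P=cloud(f); print(np.nanmedian(P[100:180,305:350,2]),np.nanmedian(P[40:110,160:195,2]))
E
```

```text
slate [582.9  -6.2] stand 0.9 21.4 dir 106.2 len 158.5 wid 60.5
cheese [4.238e+02 3.000e-01] stand -150.4 71.5 dir 97.0 len 112.0 wid 51.0
53.072963348521895 47.66184449156608
```

>>> send_rows([
  [-0.356,0.104,-0.1,0,0,-0.167,1],
  [-0.356,0.104,-0.15,0,0,-0.167,1],
  [-0.356,0.104,-0.15,0,0,-0.167,1],
  [-0.356,0.104,-0.15,0,0,-0.167,1],
  [-0.356,0.104,-0.15,0,0,-0.167,1],
  [-0.356,0.104,-0.15,0,0,-0.167,1],
])

```text
time_s: 38.45
ee_pos: [422.2, -14.2, 182.2]
ee_rot: [179.8, 0.0, 96.0]
force: [0.2, 0.3, -0.0]
gripper_width: 91.4
gripper_force: 0.0
```

Run:
```python
from h import *
s=env.state(); print(s["ee_pos"],s["ee_rot"])
f=grab("wrist"); save(f,"w4"); P=cloud(f);z=P[...,2]
m=(z>44)&(z<53)&(np.hypot(P[...,0]-422,P[...,1])<110)
n,l,st,c=cv2.connectedComponentsWithStats(m.astype(np.uint8)); i=1+st[1:,4].argmax()
print(cv2.minAreaRect(P[l==i][:,:2].astype(np.float32)))
```

```text
[422.18377558 -14.16678396 182.21672171] [1.79839615e+02 2.83488496e-02 9.59935098e+01]
((421.85394287109375, 2.214282989501953), (54.67613220214844, 118.37041473388672), 6.040835380554199)
```

>>> send_rows([
  [0,0,-0.1,0,0,0,1],
  [0,0,-0.2,0,0,0,1],
  [0,0,-0.3,0,0,0,1],
  [0,0,-0.34,0,0,0,1],
  [0,0,-0.34,0,0,0,1],
  [0,0,-0.34,0,0,0,-1],
  [0,0,-0.34,0,0,0,-1],
  [0,0,-0.34,0,0,0,-1],
  [0,0,-0.34,0,0,0,-1],
  [0,0,-0.34,0,0,0,-1],
  [0,0,-0.34,0,0,0,-1],
], squeeze=30)

```text
time_s: 39.88
ee_pos: [421.1, -13.8, 12.2]
ee_rot: [179.8, 0.0, 96.0]
force: [1.9, 0.6, 5.8]
gripper_width: 55.0
gripper_force: 30.0
```

>>> send_rows([
  [0,0,0.08,0,0,0,-1],
  [0.02,-0.05,0.18,0,0,0,-1],
  [0.042,-0.1,0.24,0,0,0.1,-1],
  [0.042,-0.1,0.24,0,0,0.167,-1],
  [0.1,-0.085,0.24,0,0,0.167,-1],
  [0.2,-0.05,0.24,0,0,0.167,-1],
  [0.29,-0.028,0.24,0,0,0.167,-1],
  [0.332,-0.016,0.22,0,0,0.167,-1],
  [0.332,-0.016,0.18,0,0,0.167,-1],
  [0.332,-0.016,0.13,0,0,0.167,-1],
  [0.332,-0.016,0.12,0,0,0.167,-1],
  [0.332,-0.016,0.12,0,0,0.167,-1],
])

```text
time_s: 41.38
ee_pos: [585.2, -21.9, 71.0]
ee_rot: [-179.9, -0.0, 106.0]
force: [0.2, -0.5, -3.6]
gripper_width: 55.3
gripper_force: 30.0
```

Run:
```python
from q import *
s=env.state(); p=s["ee_pos"]; print(s["time_s"],p,s["ee_rot"],"stand",(p[:2]-o)@X,(p[:2]-o)@Y)
f=grab("wrist"); save(f,"w5")
```

```text
41.375 [585.22048655 -21.85135499  70.99282406] [-1.79905765e+02 -3.22474133e-02  1.06026351e+02] stand -1.252680916811321 5.715332967336904
```

View pics/w5.png

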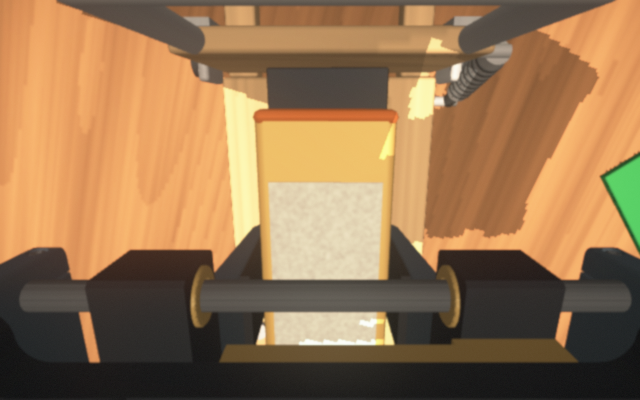

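The cheese sits level above the pile, centred sideways, with its rind edge at row 115 in front of the board. I'll lower it gently.

>>> send_rows([
  [0,0,-0.004,0,0,0,-1],
  [0,0,-0.007,0,0,0,-1],
  [0,0,-0.007,0,0,0,-1],
])

```text
time_s: 41.8
ee_pos: [585.8, -21.8, 68.2]
ee_rot: [180.0, 0.0, 106.0]
force: [0.1, -0.4, -4.5]
gripper_width: 55.2
gripper_force: 30.0
```

>>> send_rows([
  [0,0,-0.002,0,0,0,-1],
  [0,0,-0.004,0,0,0,-1],
  [0,0,-0.004,0,0,0,-1],
])

```text
time_s: 42.18
ee_pos: [585.9, -21.8, 66.3]
ee_rot: [180.0, 0.0, 106.0]
force: [-1.0, -0.2, -1.3]
gripper_width: 55.0
gripper_force: 30.0
```

>>> send_rows([
  [0,0,0,0,0,0,0.9],
  [0,0,0,0,0,0,0.9],
  [0,0,0,0,0,0,0.9],
  [0,0,0.05,0,0,0,0.9],
  [0,0,0.15,0,0,0,0.9],
  [0.01,-0.04,0.28,0,0,0,0.9],
  [0.024,-0.087,0.37,0,0,0,0.9],
  [0.024,-0.087,0.37,0,0,0,0.9],
  [0.024,-0.087,0.37,0,0,0,0.9],
])

```text
time_s: 43.3
ee_pos: [597.2, -65.1, 250.1]
ee_rot: [-179.9, -0.1, 106.0]
force: [-0.4, 0.7, -0.0]
gripper_width: 86.6
gripper_force: 0.0
```

Run:
```python
from q import *
s=env.state(); print(s["time_s"],s["ee_pos"],s["force"])
f=grab("wrist"); P=cloud(f);z=P[...,2]
m=(z>97)&(z<108)&(np.hypot(P[...,0]-582,P[...,1]+7)<90)
n,l,st,c=cv2.connectedComponentsWithStats(m.astype(np.uint8)); i=1+st[1:,4].argmax()
r=cv2.minAreaRect(P[l==i][:,:2].astype(np.float32)); c=np.array(r[0]); print(r,(c-o)@X,(c-o)@Y,np.nanpercentile(z[l==i],[10,50,90]))
cv2.imwrite("pics/w6.png",cv2.resize(f["pixels"][0:240,120:440,::-1],None,fx=2.5,fy=2.5,interpolation=cv2.INTER_CUBIC))
g=grab("scene"); u,v=map(int,proj(g,[590,0,30]))
cv2.imwrite("pics/s3.png",cv2.resize(g["pixels"][v-60:v+60,u-80:u+80,::-1],None,fx=5,fy=5,interpolation=cv2.INTER_CUBIC))
```

```text
43.3 [597.15037218 -65.14281384 250.08415656] [-0.40281188  0.70541032 -0.03106808]
((581.403076171875, -6.600730895996094), (54.98796081542969, 118.99357604980469), 15.900733947753906) -0.718569590572302 21.427394655327475 [100.08020493 101.31935338 102.35362423]
```

View pics/w6.png

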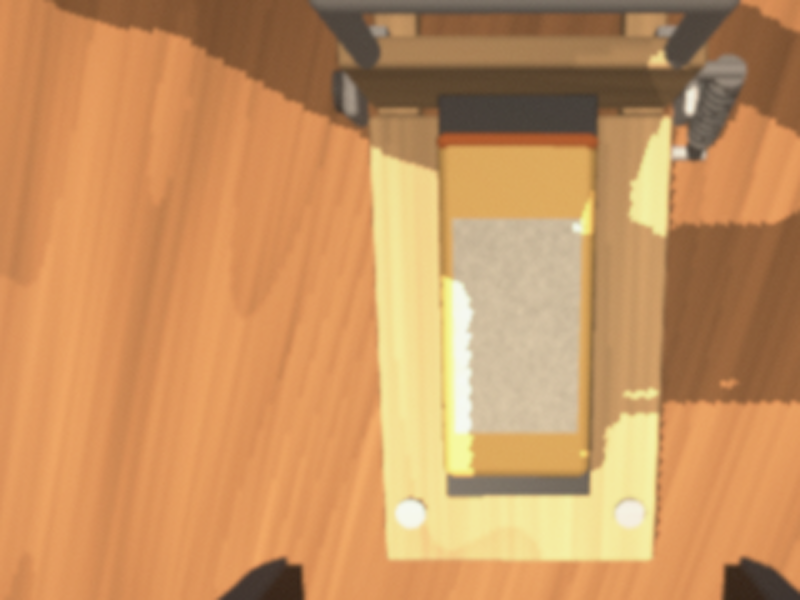

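View pics/s3.png

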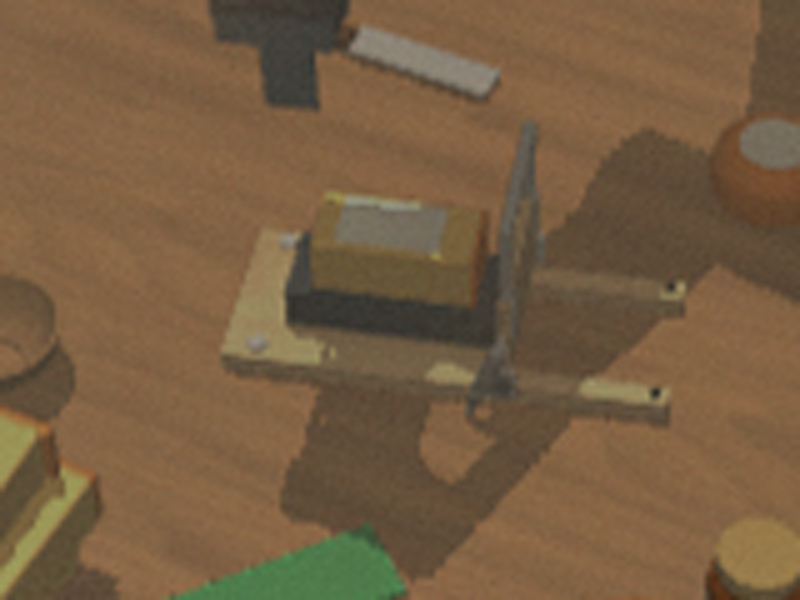

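Both views show a flush pile against the upright backboard, with the cheese label up at its centre, at stand (-0.7, 21.4) mm. The gripper is clear, so I'll hand the job in.

```bash
python3 -c "
from workcell import env
print(env.job_done())"
```

```text
the job is handed in; nothing more can be done
None
```

I handed the job in at about 43 s, and in the last pictures everything is in place: the backboard is upright, all six slates are in one flush pile against it, and the cheese lies label up on the middle. The hand-in returned no verdict.

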